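# Prime the bench lubrication pump

### The arm

A 6-joint arm with a two-finger parallel gripper is mounted at the origin on the work surface; the furniture and walls round the work are solid. World frame = base frame: x ahead of the robot, y to its left, z up, the work surface at z = 0. Lengths are in m, angles in rad, forces in N, time in s.
With the tool pointing down it reaches from about 0.35 to 0.975 m from the base axis. Payload 4.9 kg.
Tool frame: the origin (TCP) lies at the very end of the fingers, on their centre line; the grasp point (between the pads) lies 19 mm behind it (grasp_offset is the distance from the TCP to the grasp point, in m); x points along the fingers, y is the direction in which the jaws open and shut, and the axes are right-handed (so a half turn about x gives the same grasp; the last joint's range is limited). The gripper opens to 85 mm and grips with 20 to 120 N. Pads are 22 mm wide; open, the fingers measure 114 mm over their backs; the gripper's body (76 mm by 85 mm) begins 54 mm behind the grasp point. The pads swing forward as they close: fully open they stand 13 mm farther back than shut.
Start: joints at [-1.448, 0.053, 1.613, -0, 1.476, -0.119], TCP at [0.15, -0.607, 0.231] pointing down, gripper open.
Joint ranges: [-3.01, 3.01], [-1.01, 2.22], [0.06, 2.58], [-1.02, 4.17], [0.09, 2.62], [-3.14, 3.14]. Speed limits (rad/s): [2.57, 2.57, 3.14, 3.14, 3.14, 3.14].

### API

Orientations are given as a rotation vector (axis times angle).
In Python, from station import get_obs, get_image, camera_model, finish_job, grasp_offset gives the robot as it stands.
- The arm moves only by the shell command python3 -m crank 'ROWS' [OPENING] [FORCE]. ROWS is JSON, a list that holds one entry, the list of rows, each a list of 4 numbers: the shift along the world's x, y, z in m, then the turn about the world's z in degrees. In form: [[[dx, dy, dz, turn], ...]]. A call has 1 to 5 rows; each row is the pose to reach, as a shift and turn from the pose commanded when the call began; what a row does not reach only later rows make up. A row lasts 1/12 s, in which the tool goes at most 41.7 mm and 7.16 degrees, less where a joint would pass 70% of its speed; a pose out of reach is approached as far as the arm can. A call with a gripper value outside its range is refused whole. OPENING is the opening, from 0 (shut) to 1 (fully open), set as the call begins (- or left out, the last holds). The fingers move at their own pace and stop on an object; FORCE is the grip in N (left out, the last holds). Time passes only in rows, so rows that repeat a pose let the fingers close. It gives the time, the measured TCP pose, the force and the opening at its end, in the units of the state.
- get_obs(): the state, without advancing time (a new reading comes with each control period).
- get_image(name): name is "scene" or "side" or "wrist"; returns (picture, depth): 480x640x3 uint8, red, green, blue; 480x640 float32, m along the optical axis (not along the pixel's ray), 0 where there is no reading.
- camera_model(name): a dict with "fx", "fy", "cx", "cy" (pixels), "k1" (the pictures are not rectified: a ray, as slopes to the right and down, at radius r is drawn at 1 + k1 r^2 times it, then the intrinsics apply), "xyz" and "attitude" of the camera in the world. Camera axes: x right, y down, z forward; pixel columns grow to the right and rows downward; lengths in m; the calibration is good to about 2 mm. A picture is of the moment at which its call begins: read the wrist's pose just before it. camera_model takes no time and is no camera call; for the wrist camera it gives the pose at the moment of the call.
- finish_job(): hands the job in, once; it reports no verdict.
The state is a dict: "t": time; "q": joint angles; "dq": joint speeds; "effort": joint torques, N m; "tool_pos": TCP position; "tool_rot": TCP orientation; "contact_force": force on the tool from outside, world axes, zero at the start; "wrist_torque": the same for the moment, N m; "opening": finger opening in m.
Only numpy, scipy, OpenCV 4.12 (cv2) and the standard library are available. Lean on these libraries where they do the work, as an engineer would, in place of code of your own. Each camera call takes 0.05 s, during which the arm holds its last target.

### The job

Prime the little hand pump: press the top of its red cap right down with the fingertips and let it spring all the way back up, stroke after stroke, until the orange indicator pin in front of it stands fully out with its whole green band showing. Then stop at once, with no extra stroke, and leave the cap up. Only push on top of the cap: do not grip the cap by its rim, do not touch the pin, and leave the things standing around where they are.

Things in the scene. Friction and masses are not known exactly. Their poses are not given: they have to be found in the camera images.
- pump: Hand pump bolted to the bench: dark steel foot 150 x 104 x 10 mm, grey upright barrel of 62 mm greatest diameter up to 118 mm, and in front of it a dark steel bushing of 28 mm diameter up to 55 mm, which guides the indicator pin. Origin: on the barrel's axis at the underside of the foot, on the bench top. z is up; -x points from the barrel to the pin, whose axis is 68 mm from the barrel's. The outlet (brass, steel) sticks out to +y. It cannot move.
- cap: The red top plate of the plunger cap, a flat level disc of 56 mm diameter, on the barrel's axis; it is here that one presses. A black rim of 58 mm diameter, 12 mm high, runs round it starting 2 mm below the red top; it is not to be gripped: fingers on the rim with over 3 N count as gripping. Its origin coincides with the pump's origin when the cap is up and sinks with it (use cap_top for the surface).
- cap_top (a point): Centre of the red cap's top surface, 168 mm above the bench when the cap is up, 148 mm when it is right down.
- plunger (a joint): How far the cap is pressed down, m: 0 up, 0.020 right down on a hard stop. The spring resists with 7 N at the top, 12 N at the bottom (plus 25 N per m/s) and lifts the cap back within half a second. A stroke of at least 0.017 and back up counts: on the return a ratchet lifts the pin one step of 11 mm (the first stroke, from an odd start, anything up to 16 mm).
- pin (a joint): How far the pin is out, m: 0 in, 0.044 fully out. It starts anywhere from 0 to 0.024 and stays where it is between strokes; after each full stroke it stands at the next of 0.011, 0.022, 0.033, 0.044. Two to four strokes (once in a while one more) are needed.
- indicator: The indicator pin, orange, upright, 16 mm diameter, with a green band 9.5 mm high at its foot which is hidden in the dark bushing until the pin is fully out. Origin: coincides with the pump's origin when the pin is in, and rises with the pin. Not to be touched.
- pin_tip (a point): Centre of the pin's top end: 6.5 mm above the dark bushing when in, 50.5 mm above it (105.5 mm above the bench) when fully out.
- bushing_top (a point): Centre of the dark bushing's top face, 55 mm above the bench.
- sanding_block: Loose brown sanding block 64 x 107 x 31 mm standing beside the pump; origin under its centre. Leave it.
- tape_measure: Loose black and orange tape measure 71 x 87 x 36 mm lying beside the pump; origin under its centre. Leave it.
- battery: Loose black tool battery with a red line, 70 x 116 x 61 mm; origin under its centre. Leave it.
- bit_box: Loose green bit box 51 x 76 x 50 mm; origin under its centre. Leave it.
- screwdriver: Loose screwdriver with a yellow handle, 26 x 227 x 26 mm; origin under its centre. Leave it.

How it is judged:
By the outcome, as a careful person would: the job done as asked, in the order asked, and still so for the second after the job is handed in, with the robot touching nothing.
It also fails if it takes over 51 s, if anything falls off the work surface, if the arm or the gripper's body presses on something with over 40 N, if the wrist force passes 120 N, or if a joint passes its speed limit or range.

## Working session

There is one attempt and no reset: what is moved stays moved. The work goes in short steps, Python scripts to look and compute and a shell command to move; the robot and the scene stay as the last step left them, time stands still between calls to the robot, and variables do not carry over. Pictures are saved under pics/ and viewed, and the job is handed in when it is done.

```bash
ls; mkdir -p pics
python3 - <<'E'
from station import *
import cv2,numpy as np
o=get_obs();print(o)
for n in("scene","side","wrist"):
    m=camera_model(n);print(n,m)
    p,d=get_image(n);cv2.imwrite(f"pics/{n}0.png",p[:,:,::-1]);np.savez(f"{n}0.npz",p=p,d=d)
E
```

```text
pics
{'t': 0.0, 'q': array([-1.44800773e+00,  5.33385194e-02,  1.61429562e+00, -4.53959008e-06,
        1.47599664e+00, -1.19017229e-01]), 'dq': array([ 0.00104995, -0.00096859,  0.00035699, -0.00155112, -0.00087023,
       -0.00038497]), 'effort': array([ 2.53020364e-03, -3.93685126e+01, -3.70171380e+01,  7.01623003e-05,
        7.13919828e-03,  9.15727270e-06]), 'tool_pos': array([ 0.14957208, -0.60619721,  0.23007342]), 'tool_rot': array([ 2.09385656,  0.2565451 , -2.09387419]), 'contact_force': array([-0.50769096,  0.13303353,  0.47823545]), 'wrist_torque': array([-0.04449624,  0.00670055,  0.03227303]), 'opening': 0.08533737127982931}
scene {'fx': 573.0285737615499, 'fy': 573.0285737615499, 'cx': 324.2444353097639, 'cy': 237.4998206915757, 'k1': -0.154931636148496, 'xyz': array([-0.34680339, -0.87014384,  0.68609626]), 'attitude': array([-1.90195644,  0.70929595, -0.48074836])}
side {'fx': 602.3731845406281, 'fy': 602.3731845406281, 'cx': 318.62867304106885, 'cy': 247.04731107234556, 'k1': -0.1899065362731285, 'xyz': array([ 0.27350828, -0.85159116,  0.63927188]), 'attitude': array([-2.05173774,  0.27286362, -0.16986116])}
wrist {'fx': 360.87533793178443, 'fy': 360.87533793178443, 'cx': 323.4141470630144, 'cy': 245.89663680940996, 'k1': -0.06890134550012723, 'xyz': array([ 0.21729954, -0.59154595,  0.37157169]), 'attitude': array([ 2.29451527, -1.79804061, -0.25096735])}
```

View pics/scene0.png

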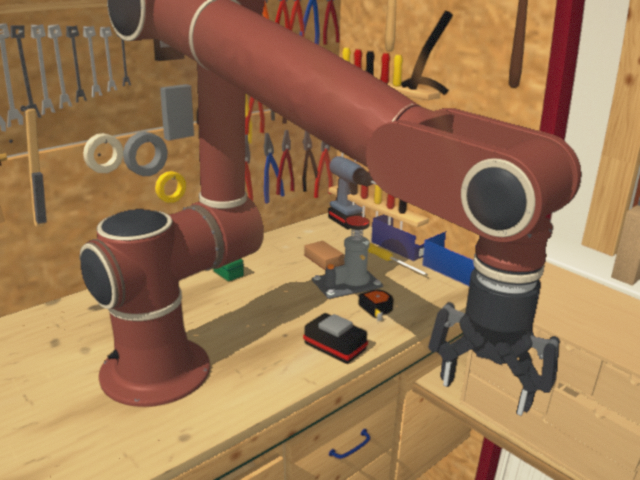

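View pics/side0.png

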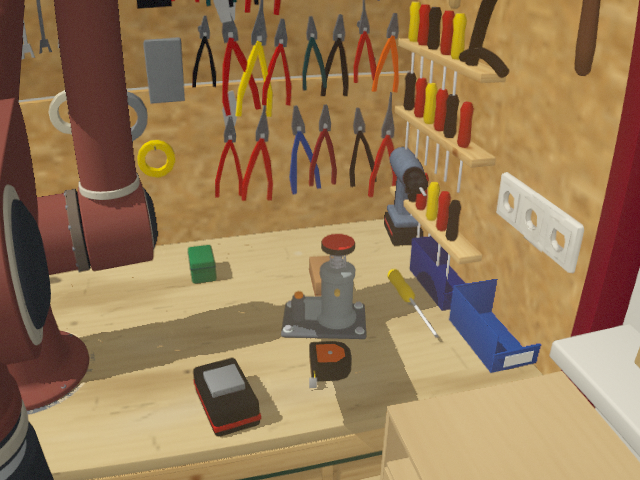

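View pics/wrist0.png

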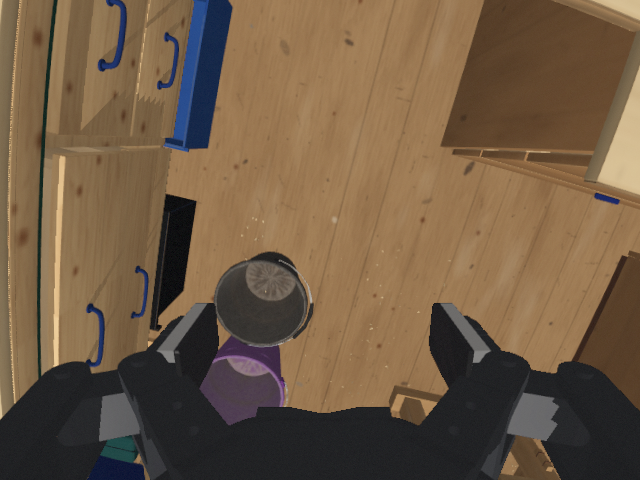

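The side view shows the red cap at about (338,243), the pin at (298,295) on its left, and the tape, battery, block and screwdriver around the pump. In the scene view the cap is at about (357,224). Next I'll localize them.

```bash
cat > h.py <<'E'
from station import *
import cv2,numpy as np
from scipy.spatial.transform import Rotation as R
def ray(m,u,v):
    K=np.array([[m['fx'],0,m['cx']],[0,m['fy'],m['cy']],[0,0,1]])
    x=cv2.undistortPoints(np.array([[[u,v]]],float),K,np.array([m['k1'],0,0,0]))[0,0]
    return R.from_rotvec(m['attitude']).apply([x[0],x[1],1.])
def onz(m,u,v,z):
    d=ray(m,u,v);return m['xyz']+d*(z-m['xyz'][2])/d[2]
def proj(m,P):
    c=R.from_rotvec(m['attitude']).inv().apply(np.array(P)-m['xyz']);a=c[:2]/c[2];a=a*(1+m['k1']*(a@a))
    return a[0]*m['fx']+m['cx'],a[1]*m['fy']+m['cy']
def blobs(p,lo,hi,box):
    h=cv2.cvtColor(p,cv2.COLOR_RGB2HSV);k=cv2.inRange(h,lo,hi)
    q=np.zeros_like(k);x0,y0,x1,y1=box;q[y0:y1,x0:x1]=k[y0:y1,x0:x1]
    n,l,s,c=cv2.connectedComponentsWithStats(q)
    return [(tuple(map(int,s[i])),c[i].round(1)) for i in range(1,n) if s[i][4]>8]
E
python3 - <<'E'
from h import *
for n,b in(("scene",(300,200,400,320)),("side",(270,220,380,390))):
    z=np.load(n+"0.npz");p=z['p'];d=z['d'];m=camera_model(n)
    for nm,lo,hi in(("red",(0,150,60),(5,255,255)),("red2",(172,150,60),(180,255,255)),("or",(6,170,80),(16,255,255))):
        for s,c in blobs(p,lo,hi,b):
            print(n,nm,s,c,[onz(m,*c,zz).round(3) for zz in(.168,.07)],d[int(c[1]),int(c[0])])
    x0,y0,x1,y1=b
    cv2.imwrite(f"pics/{n}_z.png",cv2.resize(p[y0:y1,x0:x1,::-1],None,fx=5 if n=='scene' else 3.5,fy=5 if n=='scene' else 3.5,interpolation=cv2.INTER_CUBIC))
E
```

```text
scene red (388, 200, 6, 8, 42) [390.3 203.2] [array([0.687, 0.029, 0.168]), array([0.882, 0.199, 0.07 ])] 1.6052144
scene red (329, 211, 40, 15, 249) [351.  219.6] [array([0.533, 0.014, 0.168]), array([0.7  , 0.181, 0.07 ])] 1.3639257
scene or (327, 264, 7, 5, 27) [330.4 266. ] [array([ 0.336, -0.132,  0.168]), array([0.465, 0.008, 0.07 ])] 1.3603737
scene or (365, 291, 24, 12, 197) [377.1 296.2] [array([ 0.321, -0.273,  0.168]), array([ 0.448, -0.16 ,  0.07 ])] 1.2942381
side red (329, 235, 4, 4, 9) [330.4 236. ] [array([0.537, 0.024, 0.168]), array([0.591, 0.206, 0.07 ])] 1.0297278
side red (324, 235, 30, 15, 201) [339.7 243.2] [array([ 0.544, -0.005,  0.168]), array([0.601, 0.17 , 0.07 ])] 1.0109771
side or (323, 235, 21, 13, 104) [332.8 239.7] [array([0.537, 0.01 , 0.168]), array([0.591, 0.189, 0.07 ])] 1.0214417
side or (344, 236, 7, 4, 15) [346.6 237.6] [array([0.562, 0.011, 0.168]), array([0.621, 0.19 , 0.07 ])] 1.0284393
side or (295, 292, 8, 6, 41) [298.4 294.5] [array([ 0.441, -0.141,  0.168]), array([0.475, 0.007, 0.07 ])] 1.0606219
side or (316, 344, 29, 18, 433) [329.2 352.5] [array([ 0.446, -0.281,  0.168]), array([ 0.482, -0.162,  0.07 ])] 0.96020377
```

View pics/side_z.png

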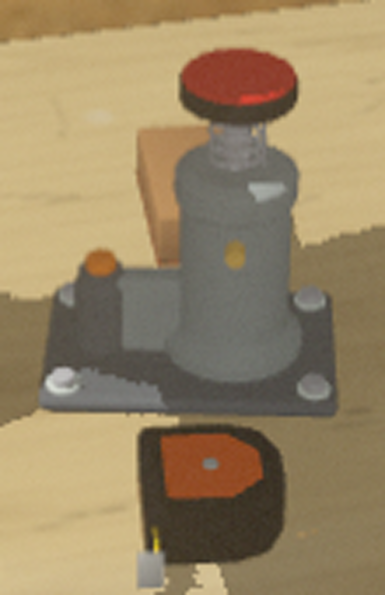

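View pics/scene_z.png

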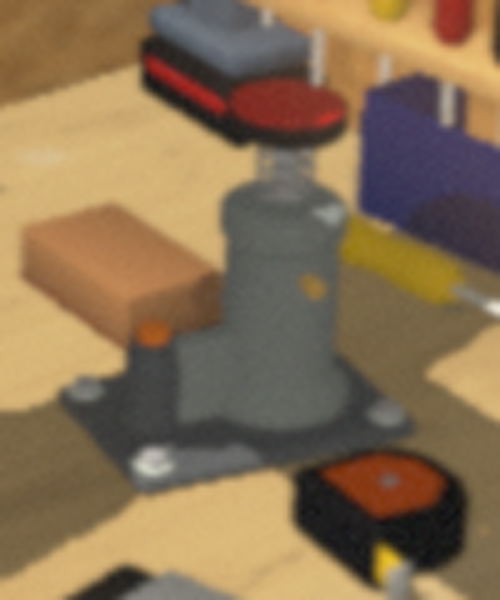

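The crops show the red disc centred at about (338.3,241.7) in side and (357.4,220.8) in scene. The pin is nearly fully in, with its tip at (298.4,294).

Run:
```python
from h import *
s=camera_model("scene");d=camera_model("side")
print(onz(d,338.3,241.7,.168),onz(s,357.4,220.8,.168))
for z in(.0615,.065,.07):print(z,onz(d,298.4,294,z),onz(s,330.4,266,z))
```

```text
[5.43578775e-01 2.57972459e-04 1.68000000e-01] [ 0.53992961 -0.00108343  0.168     ]
0.0615 [0.47865234 0.02133125 0.0615    ] [0.47654925 0.01969415 0.0615    ]
0.065 [0.47740963 0.0160433  0.065     ] [0.47193549 0.01470784 0.065     ]
0.07 [0.47563432 0.00848909 0.07      ] [0.46534441 0.00758453 0.07      ]
```

```bash
python3 -m crank '[[[0.02,0.03,0.01,0],[0.04,0.06,0.02,0],[0.06,0.09,0.02,0],[0.08,0.12,0.02,0],[0.1,0.15,0.02,0]]]' 0 20
python3 -m crank '[[[0.02,0.03,0,0],[0.04,0.06,0,0],[0.06,0.09,0,0],[0.08,0.12,0,0],[0.1,0.15,0,0]]]'
python3 -m crank '[[[0.02,0.03,0,0],[0.04,0.06,0,0],[0.06,0.09,0,0],[0.08,0.12,0,0],[0.1,0.15,0,0]]]'
```

```text
t: 0.57
tool_pos: [0.2502, -0.4553, 0.2511]
tool_rot: [2.094, 0.254, -2.093]
contact_force: [0.8, -0.6, 0.5]
opening: 0.0256
t: 0.98
tool_pos: [0.3501, -0.3051, 0.2511]
tool_rot: [2.093, 0.254, -2.093]
contact_force: [-0.1, 0.3, 1.2]
opening: 0.0002
t: 1.4
tool_pos: [0.4502, -0.155, 0.2511]
tool_rot: [2.093, 0.254, -2.093]
contact_force: [0.6, -0.2, -1.1]
opening: -0.0001
```

```bash
python3 -m crank '[[[0.02,0.03,0,0],[0.04,0.065,0,0],[0.06,0.1,0,0],[0.08,0.13,0,0],[0.092,0.155,0,0]]]'
python3 -m crank '[[[0,0,-0.02,0],[0,0,-0.04,0],[0,0,-0.05,0],[0,0,-0.05,0]]]'
python3 - <<'E'
from h import *
print(get_obs()['tool_pos'])
for n in("scene","side","wrist"):
    p,d=get_image(n);cv2.imwrite(f"pics/{n}1.png",p[:,:,::-1])
    print(n,proj(camera_model(n),get_obs()['tool_pos']),proj(camera_model(n),[.542,0,.168]))
E
```

```text
t: 1.82
tool_pos: [0.5426, 0.0007, 0.2509]
tool_rot: [2.092, 0.256, -2.092]
contact_force: [0.2, 0.3, 0.6]
opening: 0.0002
t: 2.15
tool_pos: [0.5396, -0.0014, 0.1976]
tool_rot: [2.087, 0.256, -2.1]
contact_force: [-0.1, -0.5, 0.5]
opening: -0.0002
[ 0.53960638 -0.00142815  0.19760266]
scene (np.float64(358.3497256077834), np.float64(208.293703056636)) (np.float64(357.7039316344354), np.float64(220.4460454524951))
side (np.float64(337.8465252900436), np.float64(224.67898429044598)) (np.float64(337.44381844468853), np.float64(241.88162154540046))
wrist (np.float64(319.4945124938665), np.float64(311.4274985525677)) (np.float64(315.98385031124866), np.float64(281.2163242434801))
```

View pics/side1.png

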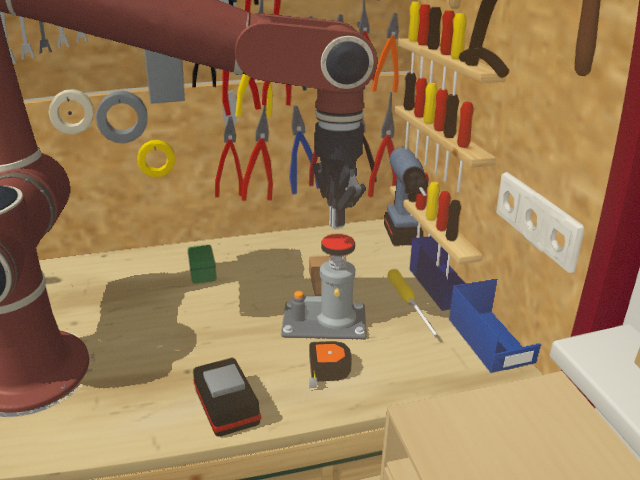

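View pics/scene1.png

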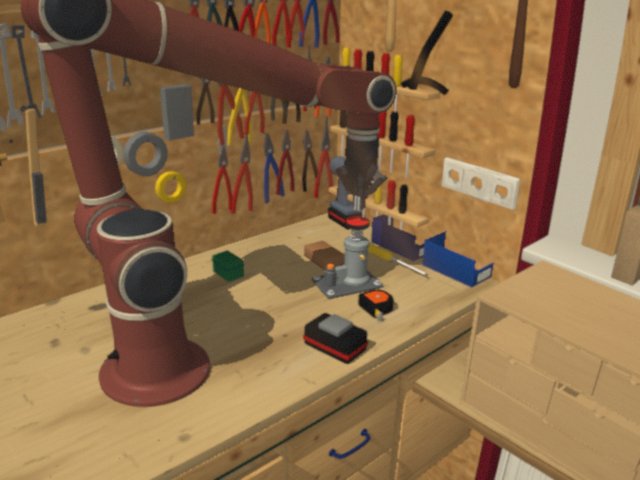

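View pics/wrist1.png

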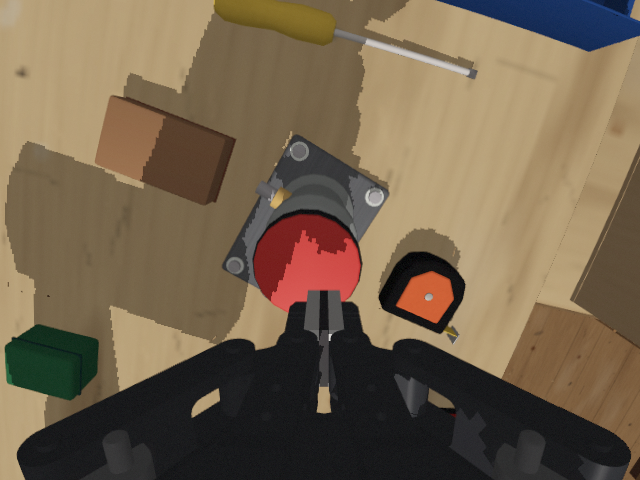

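All three views show the closed fingertips above the cap, and the pin is unobstructed in side (298,294). In the wrist view the cap disc is centred at about (308,264).

Run:
```python
from h import *
o=get_obs();print(o['t'],o['tool_pos'],o['dq'])
m=camera_model("wrist");print(onz(m,307.5,264.5,.168),onz(m,253,264,.168),onz(m,362,264,.168),onz(m,307,211,.168))
p=cv2.imread("pics/side1.png")[:,:,::-1]
for s,c in blobs(p.copy(),(6,170,80),(16,255,255),(270,270,320,330)):print(s,c)
p2=p[225:345,270:380];cv2.imwrite("pics/sz1.png",cv2.resize(p2[:,:,::-1],None,fx=5,fy=5,interpolation=cv2.INTER_CUBIC))
# predicted tip rows
d=camera_model("side")
for q in(0,.004,.011,.022,.033,.044):print(q,proj(d,[.477,.0195,.0615+q]))
print(proj(d,[.477,.0195,.055]))
```

```text
2.3 [ 0.54200156 -0.00221584  0.20227084] [-0.00145755 -0.01072142 -0.01688185 -0.00085382 -0.00220176  0.00216696]
[0.54988828 0.00636533 0.168     ] [0.54345163 0.03366948 0.168     ] [ 0.55680505 -0.02075444  0.168     ] [0.57689399 0.01290548 0.168     ]
(295, 291, 8, 7, 34) [298.9 294.6]
0 (np.float64(297.73482559193997), np.float64(294.673754738195))
0.004 (np.float64(297.7068643943112), np.float64(292.7638523963737))
0.011 (np.float64(297.65787441324534), np.float64(289.4037287476865))
0.022 (np.float64(297.58074807800085), np.float64(284.0775485443207))
0.033 (np.float64(297.50345944432405), np.float64(278.69480153370733))
0.044 (np.float64(297.42602207492934), np.float64(273.25508534540216))
(np.float64(297.78020943884155), np.float64(297.76163711148837))
```

View pics/sz1.png

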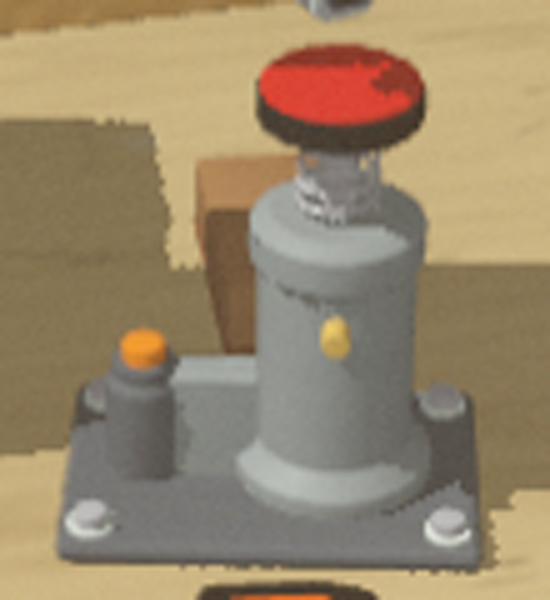

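Wrist view gives (0.550,0.006) and the others about (0.542,0), so I'll use about (0.546,0.002). The pin is practically fully in, so I expect 4 strokes.

```bash
python3 -m crank '[[[0.004,0.004,-0.01,0],[0.004,0.004,-0.025,0],[0.004,0.004,-0.025,0],[0.004,0.004,-0.025,0]]]'
python3 -m crank '[[[0,0,-0.006,0],[0,0,-0.012,0],[0,0,-0.018,0],[0,0,-0.025,0],[0,0,-0.025,0]]]'
```

```text
t: 2.63
tool_pos: [0.5454, 0.0022, 0.1758]
tool_rot: [2.092, 0.254, -2.094]
contact_force: [-1.2, 0.2, 0.3]
opening: -0.0
t: 3.05
tool_pos: [0.5469, 0.002, 0.153]
tool_rot: [2.096, 0.253, -2.089]
contact_force: [-1.8, 0.7, 8.9]
opening: -0.0002
```

```bash
python3 -m crank '[[[0,0,-0.002,0],[0,0,-0.0035,0],[0,0,-0.0035,0]]]'
python3 -m crank '[[[0,0,-0.001,0],[0,0,-0.001,0]]]'
```

```text
t: 3.3
tool_pos: [0.5469, 0.002, 0.1505]
tool_rot: [2.096, 0.253, -2.089]
contact_force: [-4.1, 0.3, 10.2]
opening: 0.0001
t: 3.47
tool_pos: [0.5469, 0.002, 0.1497]
tool_rot: [2.096, 0.253, -2.089]
contact_force: [-3.0, 0.5, 10.5]
opening: 0.0
```

```bash
python3 -m crank '[[[0,0,-0.001,0],[0,0,-0.002,0],[0,0,-0.002,0]]]'
python3 -m crank '[[[0,0,-0.001,0],[0,0,-0.001,0]]]'
```

```text
t: 3.72
tool_pos: [0.5469, 0.002, 0.1481]
tool_rot: [2.096, 0.253, -2.089]
contact_force: [-4.6, 0.9, 11.1]
opening: 0.0
t: 3.88
tool_pos: [0.547, 0.002, 0.148]
tool_rot: [2.096, 0.253, -2.09]
contact_force: [-7.9, -0.1, 14.8]
opening: 0.0
```

```bash
python3 -m crank '[[[0,0,0.012,0],[0,0,0.024,0],[0,0,0.0325,0],[0,0,0.0325,0],[0,0,0.0325,0]]]'
python3 -m crank '[[[0,0,0,0],[0,0,0,0],[0,0,0,0]]]'
cat > look.py <<'E'
import sys
from h import *
k=sys.argv[1];p,_=get_image("side");o=get_obs();print(o['t'],o['tool_pos'].round(4),o['contact_force'].round(1))
print(blobs(p,(6,170,80),(18,255,255),(275,255,320,310)),"green",blobs(p,(40,80,50),(85,255,255),(280,260,320,310)))
cv2.imwrite(f"pics/s{k}.png",cv2.resize(p[225:345,270:380,::-1],None,fx=5,fy=5,interpolation=cv2.INTER_CUBIC))
E
python3 look.py a
```

```text
t: 4.3
tool_pos: [0.5457, 0.0022, 0.1764]
tool_rot: [2.093, 0.254, -2.092]
contact_force: [-0.1, -0.3, -0.3]
opening: -0.0002
t: 4.55
tool_pos: [0.545, 0.0023, 0.1751]
tool_rot: [2.091, 0.255, -2.095]
contact_force: [-0.1, -0.1, -0.4]
opening: -0.0002
4.6 [0.5452 0.0023 0.1753] [-0.6  0.5 -0.3]
[((294, 286, 9, 12, 95), array([298.1, 291.5]))] green []
```

View pics/sa.png

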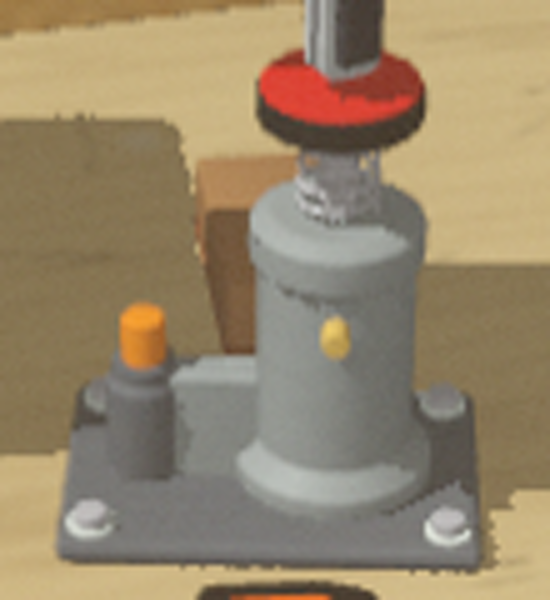

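Pin top went from row 291 to 286, a rise of about 10–11 mm, so it is at step 0.011. The cap is back up. Stroke 2.

```bash
python3 -m crank '[[[0,0,-0.01,0],[0,0,-0.018,0],[0,0,-0.025,0],[0,0,-0.03,0],[0,0,-0.033,0]]]'
python3 -m crank '[[[0,0,0,0],[0,0,0,0],[0,0,0,0],[0,0,0,0]]]'
```

```text
t: 5.02
tool_pos: [0.5471, 0.002, 0.1478]
tool_rot: [2.095, 0.254, -2.09]
contact_force: [-13.1, 1.3, 35.0]
opening: -0.0
t: 5.35
tool_pos: [0.547, 0.002, 0.1479]
tool_rot: [2.095, 0.253, -2.09]
contact_force: [-7.9, 0.8, 21.7]
opening: -0.0001
```

```bash
python3 -m crank '[[[0,0,0.012,0],[0,0,0.024,0],[0,0,0.033,0],[0,0,0.033,0],[0,0,0.033,0]]]'
python3 -m crank '[[[0,0,0,0],[0,0,0,0],[0,0,0,0]]]'
python3 look.py b
```

```text
t: 5.77
tool_pos: [0.5455, 0.0022, 0.1759]
tool_rot: [2.093, 0.254, -2.093]
contact_force: [0.1, -0.0, 0.2]
opening: 0.0001
t: 6.02
tool_pos: [0.545, 0.0023, 0.175]
tool_rot: [2.091, 0.255, -2.095]
contact_force: [0.1, 0.1, 0.1]
opening: 0.0003
6.0667 [0.5451 0.0023 0.1753] [ 0.1  0.8 -0.1]
[((294, 281, 9, 17, 141), array([298.1, 288.9]))] green []
```

View pics/sb.png

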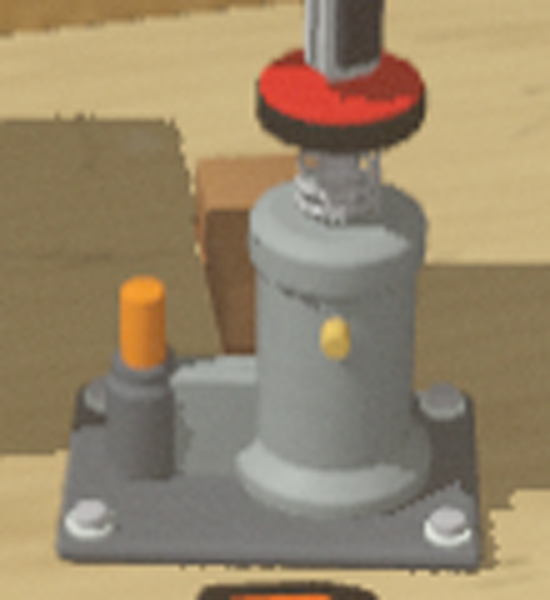

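Pin top is at row 281, so it is at step 0.022, with no green yet and the cap up. Stroke 3.

```bash
python3 -m crank '[[[0,0,-0.01,0],[0,0,-0.018,0],[0,0,-0.025,0],[0,0,-0.03,0],[0,0,-0.033,0]]]'
python3 -m crank '[[[0,0,0,0],[0,0,0,0],[0,0,0,0],[0,0,0,0]]]'
python3 -m crank '[[[0,0,0.012,0],[0,0,0.024,0],[0,0,0.033,0],[0,0,0.033,0],[0,0,0.033,0]]]'
python3 -m crank '[[[0,0,0,0],[0,0,0,0],[0,0,0,0]]]'
python3 look.py c
```

```text
t: 6.48
tool_pos: [0.5471, 0.002, 0.1478]
tool_rot: [2.095, 0.254, -2.09]
contact_force: [-13.6, 1.0, 35.1]
opening: -0.0002
t: 6.82
tool_pos: [0.547, 0.002, 0.1479]
tool_rot: [2.095, 0.253, -2.09]
contact_force: [-8.6, 0.6, 22.8]
opening: 0.0001
t: 7.23
tool_pos: [0.5455, 0.0022, 0.1759]
tool_rot: [2.093, 0.254, -2.093]
contact_force: [-0.8, -0.2, -0.4]
opening: 0.0004
t: 7.48
tool_pos: [0.545, 0.0023, 0.1751]
tool_rot: [2.091, 0.255, -2.095]
contact_force: [-0.4, 0.3, 0.4]
opening: -0.0
7.5333 [0.5451 0.0023 0.1753] [ 0.   0.3 -0.2]
[((294, 275, 9, 23, 192), array([298.1, 286.1]))] green []
```

View pics/sc.png

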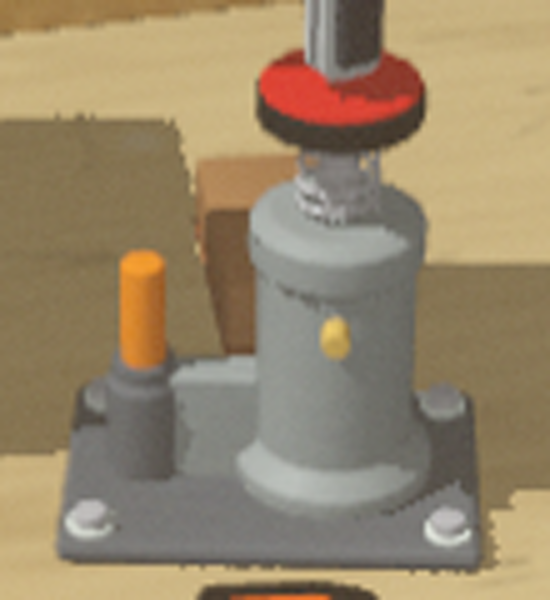

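Pin top is at row 275, so it is at step 0.033, still with no green. Stroke 4.

```bash
python3 -m crank '[[[0,0,-0.01,0],[0,0,-0.018,0],[0,0,-0.025,0],[0,0,-0.03,0],[0,0,-0.033,0]]]'
python3 -m crank '[[[0,0,0,0],[0,0,0,0],[0,0,0,0],[0,0,0,0]]]'
python3 -m crank '[[[0,0,0.012,0],[0,0,0.024,0],[0,0,0.033,0],[0,0,0.033,0],[0,0,0.033,0]]]'
python3 -m crank '[[[0,0,0,0],[0,0,0,0],[0,0,0,0]]]'
python3 look.py d
```

```text
t: 7.95
tool_pos: [0.5471, 0.002, 0.1478]
tool_rot: [2.095, 0.254, -2.09]
contact_force: [-12.5, 1.7, 34.9]
opening: -0.0002
t: 8.28
tool_pos: [0.547, 0.002, 0.1479]
tool_rot: [2.095, 0.253, -2.09]
contact_force: [-8.2, 0.6, 21.2]
opening: 0.0001
t: 8.7
tool_pos: [0.5455, 0.0022, 0.1759]
tool_rot: [2.093, 0.254, -2.093]
contact_force: [-0.3, 0.3, -0.4]
opening: -0.0003
t: 8.95
tool_pos: [0.545, 0.0023, 0.1751]
tool_rot: [2.091, 0.255, -2.095]
contact_force: [-0.9, -0.8, -0.3]
opening: 0.0002
9.0 [0.5451 0.0023 0.1753] [ 0.4 -1.  -0.5]
[((294, 270, 9, 24, 202), array([298. , 281.4]))] green [((294, 293, 9, 5, 31), array([298. , 295.5]))]
```

View pics/sd.png

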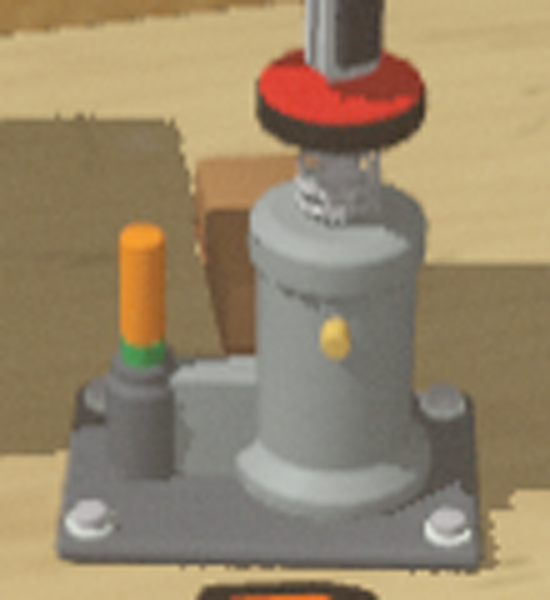

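The green band shows over rows 293–297, about 9 mm. The pin top at row 270 is a 21 px rise, matching the 21.4 px predicted for fully out. I'll stop stroking, lift clear and check once more.

```bash
python3 -m crank '[[[0,0,0.02,0],[0,0,0.04,0],[0,0,0.06,0],[0,0,0.06,0],[0,0,0.06,0]]]'
python3 look.py e
python3 - <<'E'
from h import *
p,_=get_image("scene");cv2.imwrite("pics/scf.png",cv2.resize(p[190:340,290:410,::-1],None,fx=4,fy=4))
E
```

```text
t: 9.42
tool_pos: [0.5463, 0.0021, 0.2374]
tool_rot: [2.095, 0.254, -2.09]
contact_force: [0.1, 0.2, -0.4]
opening: -0.0
9.4667 [0.5455 0.0022 0.2358] [-0.2 -0.5  0.4]
[((294, 270, 9, 24, 200), array([298. , 281.5]))] green [((294, 293, 9, 5, 32), array([298.1, 295.4]))]
```

View pics/scf.png

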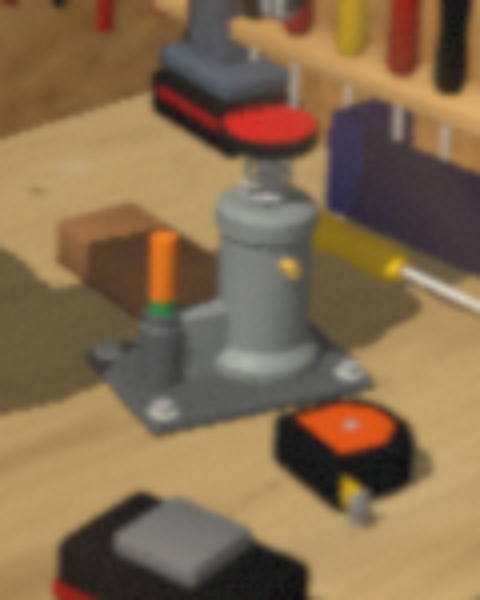

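View pics/se.png

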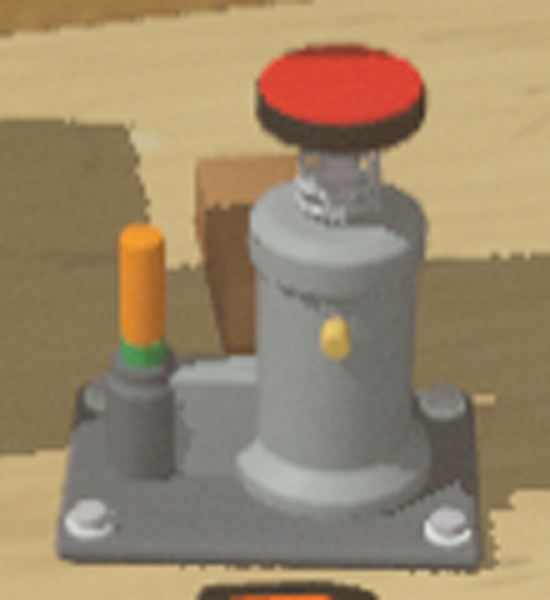

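Both views show the cap up, the pin fully out with the green band showing, and the surrounding things in place.

```bash
python3 -c "from station import *;print(finish_job())"
```

```text
the job is handed in; nothing more can be done
None
```

I primed the pump with four full strokes on top of the red cap using the shut fingertips. I stopped as soon as the green band showed, lifted clear and handed in at about 9.5 s.

- **Strokes:** each one pressed the cap to its hard stop (TCP at 0.148 m). The highest force I read was about 38 N, on the wrist sensor. The pin rose one step per stroke.
- **Last checks:** in the side view the pin top had risen 21 px, against 21.4 px predicted for fully out. The green band measured about 9 mm, close to its full 9.5 mm at that resolution. The scene and side views showed the cap up. The tape measure, sanding block and screwdriver looked undisturbed in the final scene crop, and so did the part of the battery that it shows. The bit box was outside that crop. The gripper stood about 68 mm above the cap with no contact.
- **Disagreement:** the wrist camera put the cap centre about 10 mm from the other two cameras' estimate. I pressed in between, well within the disc.

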